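# Check that the instrument cabinets' doors have caught

### The arm

A 6-joint arm with a two-finger parallel gripper is mounted at the origin on the work surface. World frame = base frame: x ahead of the robot, y to its left, z up, the work surface at z = 0. Lengths are in m, angles in rad, forces in N, time in s.
With the tool pointing down it reaches from about 0.3 to 0.775 m from the base axis. Payload 14.6 kg.
Tool frame: the origin (TCP) lies on the centre line of the jaws, within the pads' length; the fingertips stand 19 mm ahead of it and the grasp point (between the pads) is the TCP; y points along the fingers, x is the direction in which the jaws open and shut, and the axes are right-handed (so a half turn about y gives the same grasp; the last joint's range is limited). The gripper opens to 94 mm and grips with 3 to 60 N. Pads are 16 mm wide; open, the fingers measure 119 mm over their backs; the gripper's body (75 mm by 177 mm) begins 78 mm behind the grasp point.
Start: joints at [-1.366, 0.3, 1.521, -0, 1.321, -0.067], TCP at [0.148, -0.53, 0.224] pointing down, gripper open.
Joint ranges: [-3.03, 3.03], [-0.79, 2.21], [0.23, 2.52], [-1.04, 4.18], [0, 3.07], [-2.55, 2.55]. Speed limits (rad/s): [2.22, 2.22, 2.57, 3.14, 3.14, 3.14].

### API

Orientations are given as [roll, pitch, yaw] about the fixed x, y, z axes, in that order (R = Rz(yaw) Ry(pitch) Rx(roll)).
In Python, from station import ctrl, optics gives the robot as it stands.
- The arm moves only by the tool jog_arm, never from a script. Its argument "targets" is a list of rows, each a list of 3 entries, a list of its own where there are three numbers: the finger opening in cm, from 0 to 9.4, then the shift along the tool's x, y, z in cm, then the turn about the tool's y in rad. A call has 1 to 10 rows; each row is the pose to reach, as a shift and turn from the pose commanded when the call began, along the tool's axes at that moment; what a row does not reach only later rows make up. A row lasts 1/10 s, in which the tool goes at most 50 mm and 8.59 degrees, less where a joint would pass 70% of its speed; a pose out of reach is approached as far as the arm can. A call with a gripper value outside its range is refused whole. The fingers move at their own pace and stop on an object; "grip_force" is the grip in N (left out, the last holds). Time passes only in rows, so rows that repeat a pose let the fingers close. It gives the time, the measured TCP pose, the force and the opening at its end, in the units of the state.
- ctrl.get_obs(): the state, without advancing time (a new reading comes with each control period).
- optics.camera(name): name is "scene" or "top"; returns a dict with "img" (400x640x3 uint8, red, green, blue), "range_z" (400x640 float32, m along the optical axis (not along the pixel's ray), 0 where there is no reading), "camera_matrix" (3x3 intrinsics, pixels), "k1" (the pictures are not rectified: a ray, as slopes to the right and down, at radius r is drawn at 1 + k1 r^2 times it, then the intrinsics apply), "world_to_cam" (4x4, takes a point from world to camera coordinates). Camera axes: x right, y up, looking along -z (the intrinsics and any distortion apply to the point x, -y, -z); pixel columns grow to the right and rows downward; lengths in m; the calibration is good to about 2 mm. A picture is of the moment at which its call begins.
- ctrl.hand_in(): hands the job in, once; it reports no verdict.
The state is a dict: "time_s": time; "qpos": joint angles; "joint_vel": joint speeds; "tau": joint torques, N m; "ee_pos": TCP position; "eef_rot": TCP orientation; "force": force on the tool from outside, world axes, zero at the start; "moment": the same for the moment, N m; "grip_width": finger opening in m.
Only numpy, scipy, OpenCV 4.12 (cv2) and the standard library are available. Lean on these libraries where they do the work, as an engineer would, in place of code of your own. Each camera call takes 0.05 s, during which the arm holds its last target. There are 200 camera calls.

### The job

The two steel instrument cabinets are about to be carried off the stall, and their doors are shut but may not have caught. First the wide cabinet, then the narrow one: give the door's pull a firm but gentle tug, and if the door gives, press it home until its catch takes and tug again, until it holds. Leave both doors shut and held, and the other things on the table where they are.

Things in the scene. Friction and masses are not known exactly. Their poses are not given: they have to be found in the camera images.
- wide_cabinet: The wide grey sheet-steel cabinet, fixed to the table: 180 mm deep (its x), 222 mm wide (its y), 160 mm high. Origin under its centre, on the table; z up; the front looks along its +x, away from the robot, and is covered by the door, whose outer face is 106 mm ahead of the origin.
- wide_door (a joint): Opening angle (rad) of the wide door, 210 mm wide, 10 mm thick, hinged upright at the cabinet's -y end. About 0 when shut, caught or not; grows as it opens outward (cabinet +x); down to -0.019 while pressed in against a rubber buffer. A door that has not caught follows a pull of 1 N; one that has stops firmly within 6 mm at the free edge.
- wide_handle (a point): Middle of the wide door's pull, a level steel bar 10 mm thick, 94 mm long, 144 mm from the hinge, 66 mm from the free (+y) edge, 14 mm below the cabinet top, its centre line 52 mm out from the door's face: the 47 mm gap behind it is open above and below for closed fingertips to draw on the bar or press the door. x: straight out of the door, y: along the bar, z: up.
- wide_hinge (a point): Point on the wide door's upright hinge axis, level with the bar.
- wide_keeper: Hook on a stiff rubber mount inside the wide door near its free edge. A hidden bolt in the cabinet, felt only by tugging, may or may not hold it. Pressing the door 3 mm inward at the free edge throws the bolt: press with 15 to 20 N just behind the bar. Tug the bar with 10 to 15 N for half a second: the hook must bear 6 N. More than 50 N anywhere is too rough.
- narrow_cabinet: The narrow grey sheet-steel cabinet, fixed to the table: 180 mm deep (its x), 177 mm wide (its y), 190 mm high. Origin under its centre, on the table; z up; the front looks along its +x, away from the robot, and is covered by the door, whose outer face is 106 mm ahead of the origin.
- narrow_door (a joint): Opening angle (rad) of the narrow door, 165 mm wide, 10 mm thick, hinged upright at the cabinet's +y end. About 0 when shut, caught or not; grows as it opens outward (cabinet +x); down to -0.024 while pressed in against a rubber buffer. A door that has not caught follows a pull of 1 N; one that has stops firmly within 6 mm at the free edge.
- narrow_handle (a point): Middle of the narrow door's pull, a level steel bar 10 mm thick, 94 mm long, 99 mm from the hinge, 66 mm from the free (-y) edge, 14 mm below the cabinet top, its centre line 52 mm out from the door's face: the 47 mm gap behind it is open above and below for closed fingertips to draw on the bar or press the door. x: straight out of the door, y: along the bar, z: up.
- narrow_hinge (a point): Point on the narrow door's upright hinge axis, level with the bar.
- narrow_keeper: Hook on a stiff rubber mount inside the narrow door near its free edge. A hidden bolt in the cabinet, felt only by tugging, may or may not hold it. Pressing the door 3 mm inward at the free edge throws the bolt: press with 15 to 20 N just behind the bar. Tug the bar with 10 to 15 N for half a second: the hook must bear 6 N. More than 50 N anywhere is too rough.
- minibox: Bystander: a small aluminium box, 70 x 120 x 55 mm, beyond the cabinets. Origin under its centre. To be left alone.
- binder: Bystander: a blue ring binder lying flat, 210 x 170 x 45 mm. Origin under its centre. To be left alone.
- meter: Bystander: a black hand-held test meter lying flat, 150 x 80 x 37 mm. Origin under its centre. To be left alone.
- screwdriver: Bystander: a screwdriver lying on the table, 200 mm long. Origin under its centre. To be left alone.

How it is judged:
On the way, in this order (a step that is already met when the one before it is completed fails the run):
1. the wide door holds, shut, against a firm tug (at least 6 N on its catch for 0.2 s, opened less than 0.045 rad) (contact force between wide_keeper and anything else above 6 N and value of joint wide_door below 0.045 rad), for 0.2 s.
2. the narrow door holds, shut, against a firm tug (at least 6 N on its catch for 0.2 s, opened less than 0.045 rad) (contact force between narrow_keeper and anything else above 6 N and value of joint narrow_door below 0.045 rad), for 0.2 s.
At the end, for the whole second after the job is handed in: Both doors are shut (opened less than 0.025 rad, about 4 mm at the free edge) and at rest, after each has held against a firm tug (value of joint each of wide_door, narrow_door below 0.025 rad and velocity of joint each of wide_door, narrow_door below 0.05 rad/s); the robot touches nothing.
It fails at once if a bystander (box, binder, meter or screwdriver) is shifted by more than 30 mm (distance of any of minibox, binder, meter, screwdriver from where it was at the start of the episode above 0.03 m).
It fails at once if a door's catch is wrenched with more than 50 N (contact force between any of wide_keeper, narrow_keeper and anything else above 50 N).
It fails at once if a cabinet or its door is pushed, pulled or struck by the robot with more than 50 N (contact force between any of wide_cabinet, narrow_cabinet and the fingers above 50 N or contact force between any of wide_cabinet, narrow_cabinet and the arm above 50 N).
It also fails if it takes over 72 s, if anything falls off the work surface, if the arm or the gripper's body presses on something with over 40 N, if the wrist force passes 120 N, or if a joint passes its speed limit or range.

## Working session

There is one attempt and no reset: what is moved stays moved. The work goes in short steps, Python scripts to look and compute and a tool call to move; the robot and the scene stay as the last step left them, time stands still between calls to the robot, and variables do not carry over. Pictures are saved under pics/ and viewed, about 8 in all and at most 12, crops included, and the job is handed in when it is done.

Besides the shell and the picture viewer there is one more tool, called after "Emit:" by a JSON object that holds its "method" and its "body". jog_arm: Moves the arm, as the interface text tells. Its arguments: {"type":"object","properties":{"targets":{"type":"array","items":{"type":"array"}},"grip_force":{"type":"number"}},"required":["targets"]}

```bash
mkdir -p pics; ls; cat > h.py <<'E'
import numpy as np, cv2
from station import ctrl, optics
def cloud(d):
    K=d["camera_matrix"];k1=float(d["k1"]);v,u=np.mgrid[0:400,0:640].astype(np.float64)
    p=cv2.undistortPoints(np.stack([u,v],-1).reshape(-1,1,2),K,np.array([k1,0,0,0,0.])).reshape(400,640,2)
    z=d["range_z"].astype(float)
    c=np.stack([p[...,0]*z,-p[...,1]*z,-z,np.ones_like(z)],-1)
    return (c@np.linalg.inv(d["world_to_cam"]).T)[...,:3], z>0
def save(d,n): cv2.imwrite(f"pics/{n}.png",d["img"][...,::-1])
E
python3 - <<'E'
from h import *
o=ctrl.get_obs();print({k:np.round(v,3).tolist() for k,v in o.items()})
for n in("scene","top"):
    d=optics.camera(n);save(d,n+"1");np.savez(n+"1.npz",**d)
    P,ok=cloud(d)
    for lo,hi in((.15,.168),(.18,.2),(.13,.149),(.17,.179)):
        m=ok&(P[...,2]>lo)&(P[...,2]<hi);q=P[m]
        if len(q):print(n,lo,len(q),q.min(0).round(3),q.max(0).round(3))
    print(np.linalg.inv(d["world_to_cam"])[:3,3],d["k1"])
E
```

```text
pics
{'time_s': 0.0, 'qpos': [-1.366, 0.3, 1.522, -0.0, 1.321, -0.067], 'joint_vel': [0.0, -0.0, -0.001, 0.001, 0.001, 0.001], 'tau': [-0.0, -53.181, -35.274, 0.071, 0.024, -0.0], 'ee_pos': [0.148, -0.53, 0.224], 'eef_rot': [-1.571, 0.001, -1.299], 'force': [-0.127, 0.797, 0.841], 'moment': [-0.03, 0.007, 0.012], 'grip_width': 0.094}
scene 0.15 7777 [-0.94  -2.131  0.15 ] [0.66  0.758 0.168]
scene 0.18 3254 [-0.864 -0.457  0.18 ] [0.587 0.575 0.2  ]
scene 0.13 2221 [-1.109 -2.122  0.13 ] [0.668 0.758 0.149]
scene 0.17 591 [-0.879 -2.103  0.17 ] [0.651 0.58  0.179]
[1.29723577 0.64462624 1.2377166 ] 0.026085692882677116
top 0.15 5780 [ 0.227 -0.27   0.15 ] [0.612 0.052 0.168]
top 0.18 5036 [ 0.208 -0.012  0.18 ] [0.585 0.247 0.2  ]
top 0.13 123 [ 0.043 -0.26   0.13 ] [0.613 0.558 0.149]
top 0.17 73 [0.22  0.025 0.171] [0.585 0.211 0.179]
[0.49818511 0.02783842 1.32082375] 0.002448038874346894
```

View pics/scene1.png

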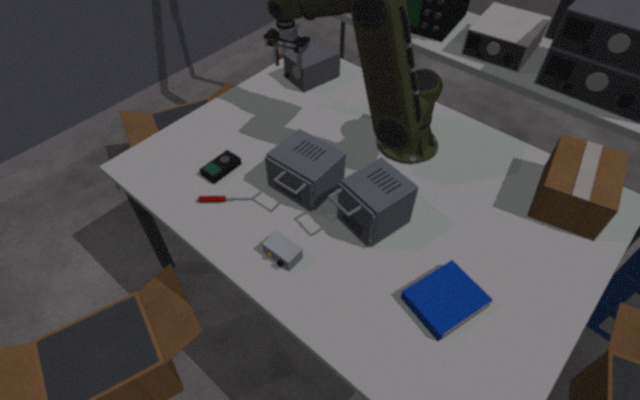

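View pics/top1.png

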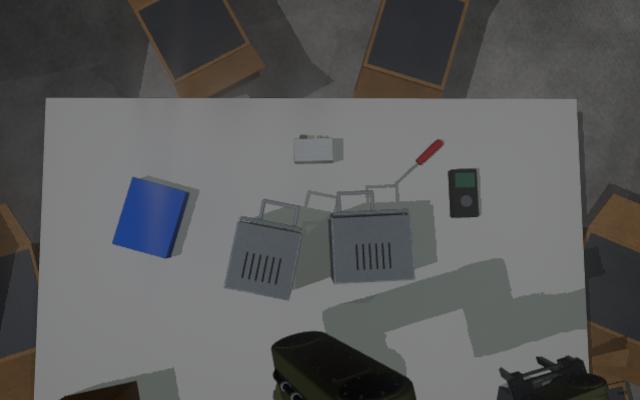

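The scene picture shows both cabinets in front of the robot. In the top view, the wide cabinet is at about (372,245) with its bar at (355,193). The narrow one is at (265,258) with its bar at (280,202), and it is turned slightly.

```bash
python3 - <<'E'
from h import *
d=dict(np.load("top1.npz"));P,ok=cloud(d)
vv,uu=np.mgrid[0:400,0:640]
for n,(u0,u1,v0,v1),h in(("wide",(322,420,180,290),.16),("narrow",(215,310,190,305),.19)):
    box=ok&(uu>u0)&(uu<u1)&(vv>v0)&(vv<v1)
    q=P[box&(abs(P[...,2]-h)<.008)]
    r=cv2.minAreaRect(q[:,:2].astype(np.float32));print(n,"top",np.round(r[0],4),np.round(r[1],4),r[2],q[:,2].mean(), np.round(cv2.boxPoints(r),3).tolist())
    m=box&(P[...,2]>h-.03)&(P[...,2]<h-.002)
    c=np.mean(q,0)[:2]; b=P[m];b=b[b[:,0]>c[0]+.11]
    r=cv2.minAreaRect(b[:,:2].astype(np.float32));print(" bar",len(b),np.round(r[0],4),np.round(r[1],4),r[2],np.round(cv2.boxPoints(r),3).tolist(),b[:,2].mean())
    b=b[np.argsort(b[:,1])];print(b[::max(1,len(b)//25)].round(3).tolist())
E
```

```text
wide top [ 0.4854 -0.1532] [0.2532 0.2231] 2.4123661518096924 0.16059194753196274 [[0.3540000021457672, -0.04699999839067459], [0.36399999260902405, -0.27000001072883606], [0.6169999837875366, -0.2590000033378601], [0.6069999933242798, -0.035999998450279236]]
 bar 214 [ 0.5901 -0.1094] [0.0432 0.104 ] 1.285392165184021 [[0.5669999718666077, -0.057999998331069946], [0.5699999928474426, -0.16200000047683716], [0.6129999756813049, -0.16099999845027924], [0.6110000014305115, -0.05700000002980232]] 0.15067195414167026
[[0.592, -0.161, 0.147], [0.572, -0.16, 0.153], [0.609, -0.158, 0.152], [0.612, -0.156, 0.148], [0.578, -0.155, 0.151], [0.576, -0.153, 0.146], [0.578, -0.152, 0.149], [0.603, -0.15, 0.149], [0.603, -0.144, 0.15], [0.603, -0.138, 0.151], [0.609, -0.133, 0.153], [0.606, -0.125, 0.15], [0.603, -0.119, 0.152], [0.603, -0.111, 0.15], [0.601, -0.102, 0.148], [0.61, -0.097, 0.145], [0.601, -0.091, 0.15], [0.609, -0.086, 0.148], [0.606, -0.08, 0.149], [0.61, -0.075, 0.144], [0.609, -0.069, 0.148], [0.581, -0.066, 0.15], [0.578, -0.065, 0.152], [0.589, -0.063, 0.152], [0.604, -0.06,
[... 498 characters left out ...]
, [0.5839999914169312, 0.20000000298023224]] 0.18078428681434305
[[0.563, 0.048, 0.184], [0.557, 0.051, 0.183], [0.555, 0.051, 0.178], [0.549, 0.054, 0.181], [0.544, 0.057, 0.182], [0.563, 0.059, 0.181], [0.566, 0.065, 0.182], [0.568, 0.07, 0.186], [0.566, 0.076, 0.18], [0.574, 0.081, 0.18], [0.568, 0.086, 0.18], [0.571, 0.092, 0.18], [0.568, 0.097, 0.181], [0.571, 0.103, 0.181], [0.58, 0.108, 0.177], [0.572, 0.114, 0.174], [0.574, 0.121, 0.183], [0.579, 0.127, 0.18], [0.582, 0.132, 0.181], [0.582, 0.138, 0.183], [0.577, 0.141, 0.175], [0.569, 0.143, 0.181], [0.568, 0.146, 0.183], [0.585, 0.146, 0.18], [0.56, 0.148, 0.182], [0.571, 0.149, 0.181], [0.558, 0.151, 0.181], [0.541, 0.154, 0.184]]
```

```bash
cat >> h.py <<'E'
def go(x,y,z,yawdeg):
    o=ctrl.get_obs();yw=o["eef_rot"][2];c,s=np.cos(yw),np.sin(yw)
    d=np.array([x,y,z])-o["ee_pos"]
    print("shift cm",np.round(100*np.array([c*d[0]+s*d[1],-d[2],-s*d[0]+c*d[1]]),2),"turn",round(yw-np.radians(yawdeg),3))
def st():
    o=ctrl.get_obs();print({k:np.round(o[k],4).tolist() for k in("time_s","qpos","ee_pos","eef_rot","force","grip_width")})
E
python3 -c "
from h import *
go(.5785,-.11,.30,-88)"
```

```text
shift cm [-28.85  -7.61  52.77] turn 0.237
```

Emit:
{"method": "jog_arm", "body": {"targets": [[0,[0,-5,0],0],[0,[0,-7.6,0],0],[0,[-2.4,-7.6,4.4],0.1],[0,[-4.8,-7.6,8.8],0.237],[0,[-7.2,-7.6,13.2],0.237],[0,[-9.6,-7.6,17.6],0.237],[0,[-12,-7.6,22],0.237],[0,[-14.4,-7.6,26.4],0.237],[0,[-16.8,-7.6,30.8],0.237],[0,[-19.2,-7.6,35.2],0.237]], "grip_force": 20}}

```text
time_s: 1.1
ee_pos: [0.4349, -0.2499, 0.3004]
eef_rot: [-1.571, 0.0, -1.536]
force: [0.9, -0.7, 0.2]
grip_width: 0.0173
```

```bash
python3 -c "
from h import *
st();go(.5785,-.11,.22,-88)"
```

```text
{'time_s': 1.1, 'qpos': [-0.5946, 0.1415, 1.5378, -0.0, 1.4624, 0.9414], 'ee_pos': [0.4349, -0.2499, 0.3004], 'eef_rot': [-1.5709, 0.0, -1.5361], 'force': [0.8527, -0.7215, 0.2471], 'grip_width': 0.0173}
shift cm [-13.49   8.04  14.84] turn -0.0
```

Emit:
{"method": "jog_arm", "body": {"targets": [[0,[-3.4,0,3.6],0],[0,[-6.8,2,7.2],0],[0,[-10,4,11],0],[0,[-13.5,6,14.8],0],[0,[-13.5,6,14.8],0],[0,[-13.5,6,14.8],0]]}}

```text
time_s: 1.7
ee_pos: [0.5773, -0.1104, 0.239]
eef_rot: [-1.573, 0.001, -1.534]
force: [-0.2, -0.1, 0.0]
grip_width: 0.0004
```

```bash
python3 -c "
from h import *
st();go(.5785,-.11,.139,-88)
d=optics.camera('top');save(d,'t2z');cv2.imwrite('pics/t2.png',cv2.resize(d['img'][150:300,250:450,::-1],None,fx=4,fy=4))
s=optics.camera('scene');cv2.imwrite('pics/s2.png',cv2.resize(s['img'][100:250,220:440,::-1],None,fx=3.6,fy=3.6))"
```

```text
{'time_s': 1.7, 'qpos': [-0.2513, 0.3757, 1.3862, 0.0, 1.3822, 1.2824], 'ee_pos': [0.5773, -0.1104, 0.239], 'eef_rot': [-1.5732, 0.0007, -1.5337], 'force': [-0.2495, -0.0739, 0.0103], 'grip_width': 0.0004}
shift cm [-0.04 10.    0.12] turn 0.002
```

View pics/s2.png

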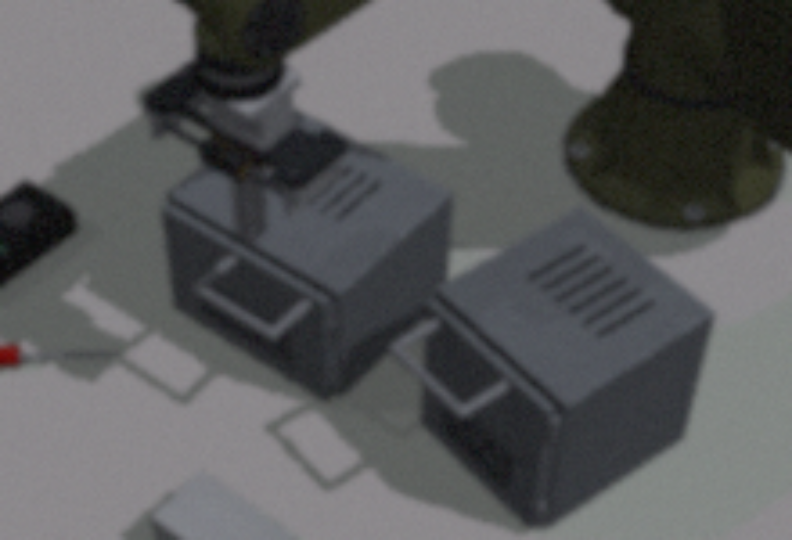

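The view shows the closed fingertips at crop position (250,240), above and behind the wide bar's opening. I'll lower them into the gap.

Emit:
{"method": "jog_arm", "body": {"targets": [[0,[0,2,0.1],0],[0,[0,4,0.1],0],[0,[0,5.5,0.1],0],[0,[0,6.5,0.1],0],[0,[0,7.5,0.1],0],[0,[0,8.5,0.1],0],[0,[0,10,0.1],0],[0,[0,10,0.1],0],[0,[0,10,0.1],0]]}}

```text
time_s: 2.7
ee_pos: [0.578, -0.1116, 0.1403]
eef_rot: [-1.571, 0.0, -1.536]
force: [-0.6, -0.6, -0.2]
grip_width: 0.0002
```

Emit:
{"method": "jog_arm", "body": {"targets": [[0,[0,0,0.5],0],[0,[0,0,1.0],0],[0,[0,0,1.0],0]]}}

```text
time_s: 3.0
ee_pos: [0.5888, -0.1112, 0.1408]
eef_rot: [-1.57, -0.0, -1.536]
force: [0.3, -0.4, 0.2]
grip_width: 0.0002
```

Emit:
{"method": "jog_arm", "body": {"targets": [[0,[0,0,0.2],0],[0,[0,0,0.4],0],[0,[0,0,0.5],0],[0,[0,0,0.5],0]]}}

```text
time_s: 3.4
ee_pos: [0.5931, -0.1111, 0.1404]
eef_rot: [-1.571, -0.0, -1.536]
force: [0.2, 0.4, 0.6]
grip_width: 0.0004
```

Emit:
{"method": "jog_arm", "body": {"targets": [[0,[0,0,0.1],0],[0,[0,0,0.2],0],[0,[0,0,0.2],0]]}}

```text
time_s: 3.7
ee_pos: [0.595, -0.111, 0.1404]
eef_rot: [-1.571, 0.0, -1.536]
force: [-0.7, -0.4, -0.3]
grip_width: 0.0007
```

Emit:
{"method": "jog_arm", "body": {"targets": [[0,[0,0,0.1],0],[0,[0,0,0.2],0],[0,[0,0,0.2],0]]}}

```text
time_s: 4.0
ee_pos: [0.5971, -0.1109, 0.1404]
eef_rot: [-1.571, 0.0, -1.536]
force: [-0.5, -0.1, -0.8]
grip_width: 0.0004
```

Emit:
{"method": "jog_arm", "body": {"targets": [[0,[0,0,0.1],0],[0,[0,0,0.2],0],[0,[0,0,0.2],0]]}}

```text
time_s: 4.3
ee_pos: [0.5991, -0.1108, 0.1404]
eef_rot: [-1.571, 0.0, -1.536]
force: [0.5, -0.5, 0.2]
grip_width: 0.0006
```

Emit:
{"method": "jog_arm", "body": {"targets": [[0,[0,0,0.1],0],[0,[0,0,0.2],0],[0,[0,0,0.2],0]]}}

```text
time_s: 4.6
ee_pos: [0.6011, -0.1107, 0.1404]
eef_rot: [-1.571, 0.0, -1.536]
force: [-0.2, -0.3, -0.0]
grip_width: 0.0007
```

Emit:
{"method": "jog_arm", "body": {"targets": [[0,[0,0,0.1],0],[0,[0,0,0.2],0],[0,[0,0,0.3],0],[0,[0,0,0.3],0]]}}

```text
time_s: 5.0
ee_pos: [0.6041, -0.1107, 0.1404]
eef_rot: [-1.571, 0.0, -1.536]
force: [0.4, 0.1, -0.1]
grip_width: 0.0005
```

```bash
python3 -c "
from h import *
d=optics.camera('top');s=optics.camera('scene')
a=cv2.resize(d['img'][165:295,310:430,::-1],None,fx=4,fy=4)
b=cv2.resize(s['img'][120:220,255:355,::-1],None,fx=5.2,fy=5.2)[:520]
cv2.imwrite('pics/c3.png',cv2.resize(np.hstack([a,b]),None,fx=.79,fy=.79))"
```

```text
(no output)
```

View pics/c3.png

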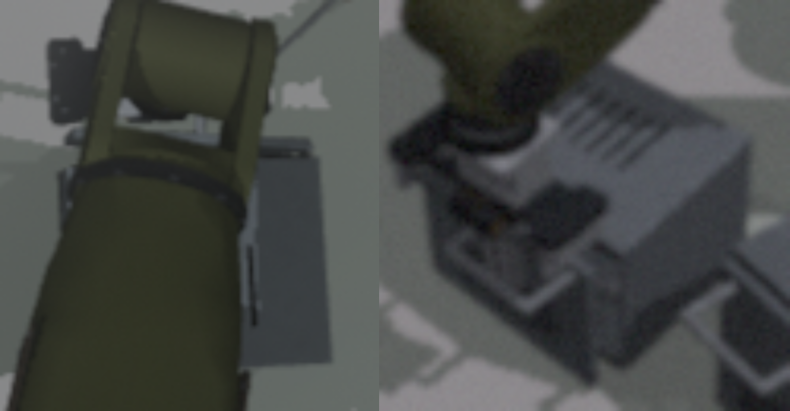

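Right half of the picture: the free edge of the wide door (590,380) stands out from the cabinet, so the door gave and has not caught. I'll press it home.

Emit:
{"method": "jog_arm", "body": {"targets": [[0,[0,0,-0.8],0],[0,[0,0,-1.6],0],[0,[0,0,-2.2],0],[0,[0,0,-2.7],0],[0,[0,0,-3.2],0],[0,[0,0,-3.6],0],[0,[0,0,-3.8],0],[0,[0,0,-3.8],0]]}}

```text
time_s: 5.9
ee_pos: [0.5658, -0.112, 0.1405]
eef_rot: [-1.571, -0.0, -1.536]
force: [-0.6, -0.0, -0.3]
grip_width: 0.0005
```

Emit:
{"method": "jog_arm", "body": {"targets": [[0,[0,0,-0.1],0],[0,[0,0,-0.2],0],[0,[0,0,-0.2],0]]}}

```text
time_s: 6.2
ee_pos: [0.564, -0.1121, 0.1404]
eef_rot: [-1.571, 0.0, -1.536]
force: [-0.1, 0.0, 0.5]
grip_width: 0.0004
```

Emit:
{"method": "jog_arm", "body": {"targets": [[0,[0,0,-0.1],0],[0,[0,0,-0.1],0]]}}

```text
time_s: 6.4
ee_pos: [0.563, -0.1121, 0.1404]
eef_rot: [-1.571, 0.0, -1.536]
force: [1.7, -0.6, -1.8]
grip_width: 0.0004
```

Emit:
{"method": "jog_arm", "body": {"targets": [[0,[0,0,-0.05],0],[0,[0,0,-0.1],0],[0,[0,0,-0.1],0]]}}

```text
time_s: 6.7
ee_pos: [0.5623, -0.1121, 0.1405]
eef_rot: [-1.57, 0.0, -1.536]
force: [5.4, 0.3, -2.3]
grip_width: 0.0004
```

Emit:
{"method": "jog_arm", "body": {"targets": [[0,[0,0,-0.05],0],[0,[0,0,-0.05],0]]}}

```text
time_s: 6.9
ee_pos: [0.562, -0.1121, 0.1405]
eef_rot: [-1.569, -0.0, -1.536]
force: [7.3, 0.3, -3.7]
grip_width: 0.0007
```

Emit:
{"method": "jog_arm", "body": {"targets": [[0,[0,0,-0.08],0],[0,[0,0,-0.15],0],[0,[0,0,-0.15],0],[0,[0,0,-0.15],0]]}}

```text
time_s: 7.3
ee_pos: [0.5609, -0.1121, 0.1405]
eef_rot: [-1.568, -0.0, -1.536]
force: [10.1, 0.8, -4.7]
grip_width: 0.0004
```

Emit:
{"method": "jog_arm", "body": {"targets": [[0,[0,0,-0.05],0],[0,[0,0,-0.05],0],[0,[0,0,-0.05],0]]}}

```text
time_s: 7.6
ee_pos: [0.5605, -0.1121, 0.1405]
eef_rot: [-1.568, -0.0, -1.536]
force: [10.7, 1.3, -5.8]
grip_width: 0.0003
```

Emit:
{"method": "jog_arm", "body": {"targets": [[0,[0,0,-0.08],0],[0,[0,0,-0.15],0],[0,[0,0,-0.15],0],[0,[0,0,-0.15],0]]}}

```text
time_s: 8.0
ee_pos: [0.5602, -0.1121, 0.1406]
eef_rot: [-1.565, -0.0, -1.536]
force: [23.2, 1.7, -11.2]
grip_width: 0.0004
```

Emit:
{"method": "jog_arm", "body": {"targets": [[0,[0,0,-0.05],0],[0,[0,0,-0.1],0],[0,[0,0,-0.1],0],[0,[0,0,-0.1],0]]}}

```text
time_s: 8.4
ee_pos: [0.56, -0.1121, 0.1406]
eef_rot: [-1.563, -0.001, -1.535]
force: [30.7, 1.6, -15.3]
grip_width: 0.0006
```

Emit:
{"method": "jog_arm", "body": {"targets": [[0,[0,0,0.3],0],[0,[0,0,0.8],0],[0,[0,0,1.6],0],[0,[0,0,2.4],0],[0,[0,0,3.0],0],[0,[0,0,3.3],0],[0,[0,0,3.5],0],[0,[0,0,3.5],0]]}}

```text
time_s: 9.2
ee_pos: [0.592, -0.1111, 0.1403]
eef_rot: [-1.571, 0.0, -1.536]
force: [0.3, -0.2, -0.4]
grip_width: 0.0003
```

Emit:
{"method": "jog_arm", "body": {"targets": [[0,[0,0,0.1],0],[0,[0,0,0.2],0],[0,[0,0,0.2],0]]}}

```text
time_s: 9.5
ee_pos: [0.5932, -0.1113, 0.1403]
eef_rot: [-1.573, -0.0, -1.536]
force: [-7.5, -1.8, 1.8]
grip_width: 0.0004
```

Emit:
{"method": "jog_arm", "body": {"targets": [[0,[0,0,0.1],0],[0,[0,0,0.2],0],[0,[0,0,0.2],0]]}}

```text
time_s: 9.8
ee_pos: [0.5943, -0.1117, 0.1403]
eef_rot: [-1.575, -0.0, -1.537]
force: [-17.0, -3.5, 6.1]
grip_width: 0.0007
```

The door now resists and holds at 17 N. I'll ease off slightly, hold for over half a second, then release.

Emit:
{"method": "jog_arm", "body": {"targets": [[0,[0,0,-0.06],0],[0,[0,0,-0.06],0],[0,[0,0,-0.06],0],[0,[0,0,-0.06],0],[0,[0,0,-0.06],0],[0,[0,0,-0.06],0]]}}

```text
time_s: 10.4
ee_pos: [0.5939, -0.1115, 0.1403]
eef_rot: [-1.575, -0.0, -1.537]
force: [-13.6, -3.5, 5.3]
grip_width: 0.0005
```

Emit:
{"method": "jog_arm", "body": {"targets": [[0,[0,0,-0.4],0],[0,[0,0,-0.9],0],[0,[0,0,-1.5],0],[0,[0,0,-1.7],0],[0,[0,0,-1.7],0]]}}

```text
time_s: 10.9
ee_pos: [0.5783, -0.1116, 0.1406]
eef_rot: [-1.57, -0.0, -1.536]
force: [0.2, -0.1, -0.4]
grip_width: 0.0003
```

```bash
python3 -c "
from h import *
st()"
```

```text
{'time_s': 10.9, 'qpos': [-0.2528, 0.4633, 1.4986, 0.0001, 1.1794, 1.2832], 'ee_pos': [0.5783, -0.1116, 0.1406], 'eef_rot': [-1.5705, -0.0, -1.536], 'force': [0.179, -0.1408, -0.3637], 'grip_width': 0.0003}
```

Emit:
{"method": "jog_arm", "body": {"targets": [[0,[0,-1.5,0],0],[0,[0,-4,0],0],[0,[0,-8,0],0],[0,[0,-12,0],0],[0,[0,-12,0],0]]}}

```text
time_s: 11.4
ee_pos: [0.58, -0.1119, 0.2675]
eef_rot: [-1.561, -0.003, -1.536]
force: [0.5, -0.3, -0.6]
grip_width: 0.0003
```

```bash
python3 -c "
from h import *
st();go(.545,.1065,.26,-101.2)
d=optics.camera('top');P,ok=cloud(d)
vv,uu=np.mgrid[0:400,0:640]
m=ok&(uu>215)&(uu<312)&(vv>190)&(vv<305)&(abs(P[...,2]-.19)<.006);q=P[m][:,:2]
r=cv2.minAreaRect(q.astype(np.float32));print(r)
t=np.radians(-11.2);n=np.array([np.cos(t),np.sin(t)]);l=np.array([-n[1],n[0]])
m=ok&(uu>215)&(uu<312)&(vv>190)&(vv<305)&(P[...,2]>.165)&(P[...,2]<.188);b=P[m][:,:2]
for a in np.arange(-13,-8,1.):
  t=np.radians(a);n=np.array([np.cos(t),np.sin(t)]);l=np.array([-n[1],n[0]])
  s=b@n;sl=b@l;k=s>np.percentile(q@n,95)+.03
  k=k&(abs(sl-np.median(sl[k]))<.035);print(a,k.sum(),np.median(s[k]),s[k].std(),np.percentile(q@n,[1,99]),np.percentile(q@l,[1,99]), np.percentile(sl[s>np.median(s[k])-.01],[2,98]))
"
```

```text
{'time_s': 11.4, 'qpos': [-0.2526, 0.3583, 1.3442, 0.0001, 1.4291, 1.2833], 'ee_pos': [0.58, -0.1119, 0.2675], 'eef_rot': [-1.5612, -0.0028, -1.5359], 'force': [0.5354, -0.3236, -0.6375], 'grip_width': 0.0003}
shift cm [-21.95   0.75  -2.73] turn 0.23
((0.4560447633266449, 0.1370869278907776), (0.17736448347568512, 0.2516918182373047), 78.54618835449219)
-13.0 95 0.536117713271685 0.002976119541568299 [0.28977819 0.48363765] [0.1484715  0.32190446] [0.17308307 0.27224324]
-12.0 96 0.53992757464977 0.002922629119050186 [0.29396318 0.48731426] [0.14189014 0.31511275] [0.16372282 0.26406874]
-11.0 95 0.5436975092048567 0.002924858863748318 [0.29784117 0.49117217] [0.13518226 0.30832576] [0.15489354 0.254621  ]
-10.0 97 0.5470956097520753 0.0029449696270024937 [0.30169837 0.49514251] [0.12851031 0.30148228] [0.14538779 0.24509569]
-9.0 97 0.5506172270709669 0.0030692277092801337 [0.30531681 0.49936242] [0.12147584 0.29511852] [0.1362451  0.23575839]
```

Emit:
{"method": "jog_arm", "body": {"targets": [[0,[-4,0.7,-0.5],0.1],[0,[-8,0.7,-1],0.2],[0,[-12,0.7,-1.5],0.23],[0,[-16,0.7,-2],0.23],[0,[-19.5,0.7,-2.5],0.23],[0,[-21.6,0.7,-2.7],0.23],[0,[-21.6,0.7,-2.7],0.23],[0,[-21.6,0.7,-2.7],0.23]]}}

```text
time_s: 12.25
ee_pos: [0.5438, 0.1031, 0.2531]
eef_rot: [-1.571, -0.0, -1.765]
force: [0.2, 0.2, 0.4]
grip_width: 0.0004
```

```bash
python3 -c "
from h import *
st();go(.545,.103,.169,-101.2)
s=optics.camera('scene');cv2.imwrite('pics/s4.png',cv2.resize(s['img'][110:250,240:440,::-1],None,fx=4,fy=4))"
```

```text
{'time_s': 12.25, 'qpos': [0.1213, 0.2877, 1.4698, -0.0002, 1.3849, 1.8866], 'ee_pos': [0.5438, 0.1031, 0.2531], 'eef_rot': [-1.5715, -0.0004, -1.7653], 'force': [0.221, 0.197, 0.3957], 'grip_width': 0.0004}
shift cm [-0.01  8.41  0.12] turn 0.001
```

View pics/s4.png

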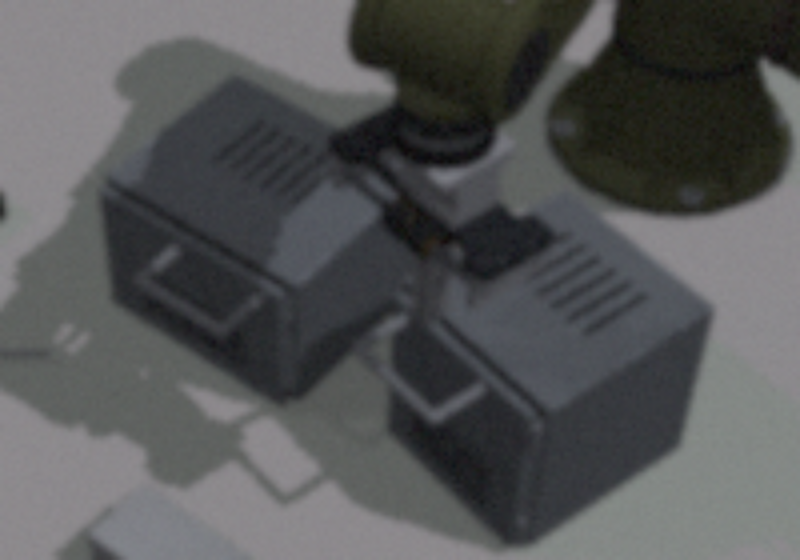

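The wide door is flush (edge at 290,390). The closed tips, at (430,310), are above the narrow bar's gap. I'll lower them.

Emit:
{"method": "jog_arm", "body": {"targets": [[0,[0,2,0.1],0],[0,[0,4,0.1],0],[0,[0,5,0.1],0],[0,[0,6,0.1],0],[0,[0,7,0.1],0],[0,[0,8.4,0.1],0],[0,[0,8.4,0.1],0],[0,[0,8.4,0.1],0]]}}

```text
time_s: 13.1
ee_pos: [0.5449, 0.1031, 0.1694]
eef_rot: [-1.571, -0.0, -1.766]
force: [0.5, 0.0, 0.7]
grip_width: 0.0003
```

Emit:
{"method": "jog_arm", "body": {"targets": [[0,[0,0,0.5],0],[0,[0,0,1.0],0],[0,[0,0,1.2],0],[0,[0,0,1.2],0]]}}

```text
time_s: 13.5
ee_pos: [0.557, 0.1007, 0.1695]
eef_rot: [-1.571, 0.0, -1.766]
force: [0.1, -0.0, 0.8]
grip_width: 0.0005
```

Emit:
{"method": "jog_arm", "body": {"targets": [[0,[0,0,0.1],0],[0,[0,0,0.2],0],[0,[0,0,0.2],0]]}}

```text
time_s: 13.8
ee_pos: [0.5587, 0.1004, 0.1695]
eef_rot: [-1.571, 0.0, -1.766]
force: [-0.0, -0.1, -0.1]
grip_width: 0.0002
```

Emit:
{"method": "jog_arm", "body": {"targets": [[0,[0,0,0.1],0],[0,[0,0,0.2],0],[0,[0,0,0.2],0]]}}

```text
time_s: 14.1
ee_pos: [0.5604, 0.1003, 0.1694]
eef_rot: [-1.572, 0.0, -1.766]
force: [-4.1, 2.0, 1.8]
grip_width: 0.0004
```

Emit:
{"method": "jog_arm", "body": {"targets": [[0,[0,0,0.1],0],[0,[0,0,0.1],0],[0,[0,0,0.1],0]]}}

```text
time_s: 14.4
ee_pos: [0.5616, 0.0999, 0.1694]
eef_rot: [-1.571, -0.0, -1.766]
force: [-0.8, 0.8, 0.0]
grip_width: 0.0006
```

Emit:
{"method": "jog_arm", "body": {"targets": [[0,[0,0,0.05],0],[0,[0,0,0.05],0]]}}

```text
time_s: 14.6
ee_pos: [0.5621, 0.0997, 0.1694]
eef_rot: [-1.571, 0.0, -1.766]
force: [-1.5, 2.2, -0.8]
grip_width: -0.0001
```

Emit:
{"method": "jog_arm", "body": {"targets": [[0,[0,0,0.1],0],[0,[0,0,0.1],0],[0,[0,0,0.1],0]]}}

```text
time_s: 14.9
ee_pos: [0.5631, 0.0995, 0.1694]
eef_rot: [-1.571, -0.0, -1.766]
force: [-0.4, 1.3, -0.5]
grip_width: 0.0002
```

Emit:
{"method": "jog_arm", "body": {"targets": [[0,[0,0,0.1],0],[0,[0,0,0.2],0],[0,[0,0,0.2],0]]}}

```text
time_s: 15.2
ee_pos: [0.5652, 0.0991, 0.1694]
eef_rot: [-1.571, -0.0, -1.766]
force: [-1.9, 0.6, -0.3]
grip_width: 0.0008
```

Emit:
{"method": "jog_arm", "body": {"targets": [[0,[0,0,0.1],0],[0,[0,0,0.2],0],[0,[0,0,0.2],0]]}}

```text
time_s: 15.5
ee_pos: [0.5671, 0.0987, 0.1694]
eef_rot: [-1.571, -0.0, -1.766]
force: [-1.4, 1.6, 0.1]
grip_width: 0.0006
```

The narrow door gives too, by more than 6 mm at the bar. I'll press it home.

Emit:
{"method": "jog_arm", "body": {"targets": [[0,[0,0,-0.8],0],[0,[0,0,-1.6],0],[0,[0,0,-2.2],0],[0,[0,0,-2.7],0],[0,[0,0,-3.1],0],[0,[0,0,-3.5],0],[0,[0,0,-3.7],0],[0,[0,0,-3.7],0]]}}

```text
time_s: 16.3
ee_pos: [0.5309, 0.1059, 0.1696]
eef_rot: [-1.57, 0.0, -1.766]
force: [3.6, -1.5, -1.0]
grip_width: 0.0008
```

Emit:
{"method": "jog_arm", "body": {"targets": [[0,[0,0,-0.1],0],[0,[0,0,-0.2],0],[0,[0,0,-0.2],0]]}}

```text
time_s: 16.6
ee_pos: [0.5297, 0.106, 0.1696]
eef_rot: [-1.568, 0.0, -1.766]
force: [9.7, -2.2, -3.7]
grip_width: 0.0007
```

Emit:
{"method": "jog_arm", "body": {"targets": [[0,[0,0,-0.1],0],[0,[0,0,-0.1],0],[0,[0,0,-0.1],0]]}}

```text
time_s: 16.9
ee_pos: [0.5292, 0.1061, 0.1696]
eef_rot: [-1.567, 0.0, -1.767]
force: [13.8, -3.2, -4.7]
grip_width: 0.0005
```

Emit:
{"method": "jog_arm", "body": {"targets": [[0,[0,0,-0.05],0],[0,[0,0,-0.1],0],[0,[0,0,-0.1],0],[0,[0,0,-0.1],0]]}}

```text
time_s: 17.3
ee_pos: [0.529, 0.1061, 0.1697]
eef_rot: [-1.565, 0.001, -1.767]
force: [21.3, -3.5, -9.3]
grip_width: 0.0005
```

Same stiffening as with the wide door. I'll draw back and tug.

Emit:
{"method": "jog_arm", "body": {"targets": [[0,[0,0,0.3],0],[0,[0,0,0.8],0],[0,[0,0,1.6],0],[0,[0,0,2.4],0],[0,[0,0,3.0],0],[0,[0,0,3.2],0],[0,[0,0,3.3],0],[0,[0,0,3.3],0]]}}

```text
time_s: 18.1
ee_pos: [0.5591, 0.1003, 0.1694]
eef_rot: [-1.571, -0.0, -1.766]
force: [-0.1, -0.4, 0.3]
grip_width: 0.0006
```

Emit:
{"method": "jog_arm", "body": {"targets": [[0,[0,0,0.1],0],[0,[0,0,0.2],0],[0,[0,0,0.2],0]]}}

```text
time_s: 18.4
ee_pos: [0.5605, 0.1003, 0.1695]
eef_rot: [-1.572, 0.0, -1.766]
force: [-4.8, 2.7, 2.2]
grip_width: 0.0004
```

Emit:
{"method": "jog_arm", "body": {"targets": [[0,[0,0,0.1],0],[0,[0,0,0.1],0],[0,[0,0,0.1],0]]}}

```text
time_s: 18.7
ee_pos: [0.561, 0.1004, 0.1694]
eef_rot: [-1.574, 0.0, -1.765]
force: [-9.9, 4.0, 3.9]
grip_width: 0.0005
```

Emit:
{"method": "jog_arm", "body": {"targets": [[0,[0,0,0.08],0],[0,[0,0,0.08],0],[0,[0,0,0.08],0]]}}

```text
time_s: 19.0
ee_pos: [0.5614, 0.1005, 0.1694]
eef_rot: [-1.575, 0.0, -1.765]
force: [-13.9, 6.4, 5.4]
grip_width: 0.0001
```

Emit:
{"method": "jog_arm", "body": {"targets": [[0,[0,0,0.02],0],[0,[0,0,0.02],0],[0,[0,0,0.02],0],[0,[0,0,0.02],0],[0,[0,0,0.02],0],[0,[0,0,0.02],0],[0,[0,0,0.02],0]]}}

```text
time_s: 19.7
ee_pos: [0.5615, 0.1005, 0.1694]
eef_rot: [-1.575, 0.0, -1.765]
force: [-14.9, 6.0, 6.3]
grip_width: 0.0009
```

Emit:
{"method": "jog_arm", "body": {"targets": [[0,[0,0,-0.4],0],[0,[0,0,-0.9],0],[0,[0,0,-1.5],0],[0,[0,0,-1.8],0],[0,[0,0,-1.8],0]]}}

```text
time_s: 20.2
ee_pos: [0.5451, 0.1031, 0.1696]
eef_rot: [-1.57, 0.0, -1.766]
force: [0.2, -0.8, -0.1]
grip_width: 0.0009
```

Emit:
{"method": "jog_arm", "body": {"targets": [[0,[0,-1.5,0],0],[0,[0,-4,0],0],[0,[0,-8,0],0],[0,[0,-12,0],0],[0,[0,-15,0],0],[0,[0,-15,-4],0],[0,[0,-15,-8],0],[0,[0,-15,-12],0],[0,[0,-15,-15],0],[0,[0,-15,-15],0]]}}

```text
time_s: 21.2
ee_pos: [0.3962, 0.1326, 0.3203]
eef_rot: [-1.569, 0.001, -1.765]
force: [0.3, -0.4, 0.3]
grip_width: 0.0004
```

```bash
python3 -c "
from h import *
st()
s=optics.camera('scene');a=dict(np.load('scene1.npz'))['img']
x=np.hstack([i[125:250,255:425,::-1] for i in (a,s['img'])]);cv2.imwrite('pics/s5.png',cv2.resize(x,None,fx=2.3,fy=2.3))"
```

```text
{'time_s': 21.2, 'qpos': [0.2353, -0.0655, 1.7073, 0.0002, 1.4978, 1.9999], 'ee_pos': [0.3962, 0.1326, 0.3203], 'eef_rot': [-1.569, 0.001, -1.7647], 'force': [0.3183, -0.3781, 0.2827], 'grip_width': 0.0004}
```

View pics/s5.png

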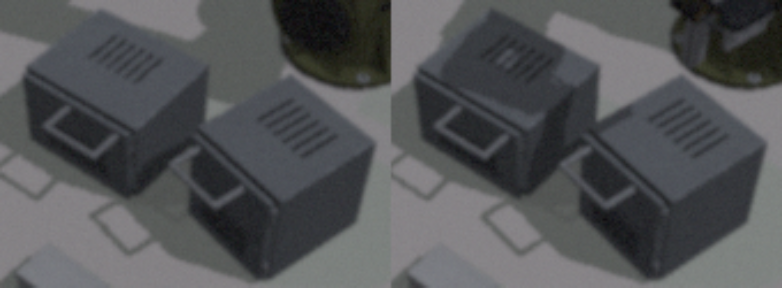

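Compared with the first picture (left half), both doors are flush as they were at the start (edges at 525,195 and 655,278 in the right half), and the arm is clear. I'll hand in.

```bash
python3 -c "
from h import *
print(ctrl.hand_in())"
```

```text
the job is handed in; nothing more can be done
None
```

Both doors gave on the first tug. I pressed each one home and tugged again, and both held. I handed the job in at about 21 s, and no verdict was reported.

| Door | Press (N) | Second tug (N) | Held for |
|---|---|---|---|
| Wide | about 31, briefly (34 with the vertical part) | peak about 17, then about 14 | at least 0.6 s |
| Narrow | about 21 (24 with the vertical part) | 15 to 16 | at least 0.7 s |

**Outside the suggested ranges:** Both presses went past 15–20 N, and both tugs went slightly past 15 N. Every force reading stayed below the 50 N limit.

**Last checks:** In the final picture both doors looked flush with their cabinets, as at the start. The arm was clear, with the wrist force reading near zero. I did not measure the bystanders again, but I never moved near them. The force on each catch was only estimated from the lever arm, at roughly 10 N, against the 6 N needed.

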